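Clip the chilli canister onto the serving rail

TASK

Service is starting at the dumpling counter: take the red-lidded chilli canister from its dovetailed row, drawing it straight up so that the canisters beside it stay put in the caddy. Only its lid loop can be reached there, so stand it upright on the worktop, let go, and take it by its body. Then push its loop in past the sprung gate of the one empty snap hook on the rail, so that it hangs free in the hook with the gate snapped shut; leave the other canisters and everything else on the counter where they are.

Things in the scene. Friction and masses are not known exactly. Their poses are not given: they have to be found in the camera images.
- chilli_eye (a point): Centre of the top bar of the chilli canister's rigid carry loop (red), 164 mm above its underside. The loop stands on the lid in the canister's y-z plane: opening 22 mm wide (y), 36 mm high, from the lid's top at 124 mm to the bar; top bar 36 mm long (y), 8 mm high, uprights 7 mm wide, all 9 mm thick in x. Same axes as chilli_mid
- chilli_mid (a point): Middle of the chilli canister (red lid, loop and band; 0.18 to 0.33 kg), 56 mm above its underside, 108 mm below chilli_eye; z up when upright. White body 48 mm (x) by 36 mm (y) by 112 mm high, lid of that outline up to 124 mm, loop's top at 168 mm. Can be gripped over the plain faces (48 mm, along x) or over the tracks (58 mm, along y). The worktop between caddy and rail is clear
- chilli_rib (a point): On the chilli canister's +y side, 29 mm from its middle and 43 mm above its underside: centre of the flat face (16 mm wide) of its upright T-shaped rib. The opposite (-y) side has a C-shaped channel, 28 mm wide, with flat lips also 29 mm from the middle and a 12 mm slot between them. Both tracks run from 6 to 80 mm height
- caddy: Fixed open steel caddy, 64 mm (x) by 221 mm (y), walls 70 mm high, floor 5 mm; origin under its centre on the worktop, z up. Four alike canisters stand in it in a row along y, 49 mm apart, with its axes, each one's T rib in the next one's C channel with 2 mm play: one comes out only straight up, by 80 mm. The chilli one is in one of the two middle places
- herb_mid (a point): Middle of the green-lidded canister (shaped like the chilli one), 56 mm above its underside. Stays in the caddy
- sesame_mid (a point): Middle of the yellow-lidded canister (same shape). Stays in the caddy
- salt_mid (a point): Middle of the blue-lidded canister (same shape). Stays in the caddy
- rail: Fixed utensil rail: 12 mm crossbar along y, 272 mm above the worktop, on two 14 mm posts at y = +-190 mm, feet from x = -65 to 85 mm. Origin on the worktop under the bar's middle. Three snap hooks hang under it at y = -100, 0, 100 mm, mouths to -x; two carry a spatula and a scoop (up to 44 mm wide, down to 35 mm above the worktop), one is empty
- hook_seat (a point): In the empty snap hook: where the centre of a loop's top bar lies when it hangs in the bowl, 200 mm above the worktop. Axes as the rail's. The hook is fixed, does not swing, is flat (8 mm in y), lies in its x-z plane with mouth and gate to -x. Mm from this point: bowl's lowest inner surface z = -4, underside z = -12, back of the inside x = 16
- hook_nose (a point): Top of the empty hook's nose (tip): 14 mm to -x of hook_seat and 8 mm above it; the nose is 8 mm thick. A loop bar goes in towards +x above the nose (bar's centre 5 to 17 mm above this point), pushing the gate in until the bar is past the nose (bar's centre 10 mm or more to +x of this point), then down into the bowl; the gate then springs back over it
- gate (a joint): The empty hook's sprung gate, a 7 mm brass bar that closes the mouth, hinged 42 mm above the nose and reaching down to it: 0 rad shut, up to 0.7 rad swung in (lower end to +x and up). It always springs shut; pushing it in near its lower end takes 3 to 6 N
- dish_mid (a point): Loose white sauce dish, 90 mm across, 30 mm high; half-way up. Leave alone
- jar_mid (a point): Loose amber jar with red cap, 68 mm across, 95 mm high; half-way up. Leave alone
- takeaway_mid (a point): Loose takeaway box, 114 by 154 by 60 mm; half-way up. Leave alone
- spatula_grip (a point): Loose spatula lying on the worktop; the middle of its handle. Leave alone
- cup_mid (a point): Loose blue cup, 76 mm across, 75 mm high; half-way up. Leave alone

How it is judged:
By the outcome, as a careful person would: the job done as asked, in the order asked, and still so for the second after the job is handed in, with the robot touching nothing.
It also fails if it takes over 67 s, if anything falls off the work surface, if the arm or the gripper's body presses on something with over 40 N, if the wrist force passes 120 N, or if a joint passes its speed limit or range.

ROBOT

A 7-joint arm with a two-finger parallel gripper is mounted at the origin on the work surface. World frame = base frame: x ahead of the robot, y to its left, z up, the work surface at z = 0. Lengths are in m, angles in rad, forces in N, time in s.
With the tool pointing down it reaches from about 0.4 to 0.925 m from the base axis. Payload 4.1 kg.
Tool frame: the origin (TCP) lies at the very end of the fingers, on their centre line; the grasp point (between the pads) lies 19 mm behind it; y points along the fingers, z is the direction in which the jaws open and shut, and the axes are right-handed (so a half turn about y gives the same grasp; the last joint's range is limited). The gripper opens to 85 mm and grips with 20 to 120 N. Pads are 22 mm wide; open, the fingers measure 114 mm over their backs; the gripper's body (76 mm by 85 mm) begins 54 mm behind the grasp point. The pads swing forward as they close: fully open they stand 13 mm farther back than shut.
Start: joints at [1.024, 0.398, 0.045, 1.537, -0.019, 1.207, -0.051], TCP at [0.281, -0.586, 0.231] pointing down, gripper open.
Joint ranges: [-2.82, 2.82], [-0.49, 2.23], [-1.37, 1.46], [0, 2.46], [-1.36, 4.5], [0.23, 2], [-2.94, 2.94]. Speed limits (rad/s): [2.57, 2.57, 3.14, 3.14, 3.14, 3.14, 3.14].

INTERFACE

Orientations are given as a unit quaternion [x, y, z, w].
In Python, from cell import env gives the robot as it stands. The module is installed in compiled form; this text tells all that it offers.
- The arm moves only by the tool jog_arm, never from a script. Its argument "increments" is text: rows parted by semicolons, each of 6 numbers parted by spaces: the shift along the tool's x, y, z in cm, then the turn, a rotation vector about the tool's x, y, z in degrees. In form: x y z ax ay az; .... A call has 1 to 5 rows; each row is the pose to reach, as a shift and turn from the pose measured when the call began, along the tool's axes at that moment; what a row does not reach only later rows make up. A row lasts 1/8 s, in which the tool goes at most 62.5 mm and 10.7 degrees, less where a joint would pass 70% of its speed; a pose out of reach is approached as far as the arm can. A call with a gripper value outside its range is refused whole. "claw" is the closure, from 0 (fully open) to 1 (shut), set as the call begins (left out, the last holds). The fingers move at their own pace and stop on an object; the grip force is fixed at half the most. Time passes only in rows, so rows that repeat a pose let the fingers close. It gives the time, the measured TCP pose, the force and the opening at its end, in the units of the state.
- env.get_obs(): the state, without advancing time (a new reading comes with each control period).
- env.read_camera(name): name is "scene" or "top" or "wrist"; returns (picture, depth): 400x640x3 uint8, blue, green, red; 400x640 float32, m along the optical axis (not along the pixel's ray), 0 where there is no reading.
- env.get_calibration(name): a dict with "vertical_fov" (degrees; the focal length in pixels is half the picture's height over the tangent of half this angle, whatever the lens; pixels are square), "cx", "cy" (the principal point, pixels), "k1" (the pictures are not rectified: a ray, as slopes to the right and down, at radius r is drawn at 1 + k1 r^2 times it, then the intrinsics apply), "R" (3x3) and "t" (3): a world point X has camera coordinates R X + t. Camera axes: x right, y down, z forward; pixel columns grow to the right and rows downward; lengths in m; the calibration is good to about 2 mm. A picture is of the moment at which its call begins: read the wrist's pose just before it. get_calibration takes no time and is no camera call; for the wrist camera it gives the pose at the moment of the call.
- env.finish_job(): hands the job in, once; it reports no verdict.
The state is a dict: "clock": time; "qpos": joint angles; "joint_vel": joint speeds; "joint_torque": joint torques, N m; "position": TCP position; "ee_rot": TCP orientation; "force": force on the tool from outside, world axes, zero at the start; "moment": the same for the moment, N m; "grip_width": finger opening in m.
Only numpy, scipy, OpenCV 4.12 (cv2) and the standard library are available. Lean on these libraries where they do the work, as an engineer would, in place of code of your own. Each camera call takes 0.05 s, during which the arm holds its last target. There are 200 camera calls.

## Working session

There is one attempt and no reset: what is moved stays moved. The work goes in short steps, Python scripts to look and compute and a tool call to move; the robot and the scene stay as the last step left them, time stands still between calls to the robot, and variables do not carry over. Pictures are saved under pics/ and viewed, about 8 in all and at most 12, crops included, and the job is handed in when it is done.

Besides the shell and the picture viewer there is one more tool, called after "Emit:" by a JSON object that holds its "method" and its "body". jog_arm: Moves the arm, as the interface text tells. Its arguments: {"type":"object","properties":{"increments":{"type":"string"},"claw":{"type":"number"}},"required":["increments"]}

```bash
mkdir -p pics
cat > h.py <<'E'
import numpy as np, cv2
from scipy.spatial.transform import Rotation as Ro
from cell import env
def cal(n):
    c=env.get_calibration(n); f=200/np.tan(np.radians(c["vertical_fov"])/2)
    return c,f,np.array(c["R"]),np.array(c["t"])
def ray(n,u,v,C=None):
    c,f,R,t=C or cal(n); x,y=(u-c["cx"])/f,(v-c["cy"])/f
    r=rd=np.hypot(x,y)
    for _ in range(20): r=rd/(1+c["k1"]*r*r)
    s=r/rd if rd>0 else 1
    return -R.T@t, R.T@np.array([x*s,y*s,1])
def onz(n,u,v,z,C=None):
    o,d=ray(n,u,v,C); return o+d*(z-o[2])/d[2]
def proj(n,X,C=None):
    c,f,R,t=C or cal(n); p=R@np.array(X)+t; x,y=p[0]/p[2],p[1]/p[2]; k=1+c["k1"]*(x*x+y*y)
    return np.array([c["cx"]+f*x*k,c["cy"]+f*y*k])
def cloud(n,dep,C=None):
    c,f,R,t=C or cal(n); v,u=np.mgrid[0:400,0:640]; x,y=(u-c["cx"])/f,(v-c["cy"])/f
    rd=np.hypot(x,y); r=rd.copy()
    for _ in range(20): r=rd/(1+c["k1"]*r*r)
    s=np.where(rd>0,r/np.maximum(rd,1e-9),1)
    P=np.stack([x*s*dep,y*s*dep,dep],-1)
    return (P-t)@R
def st():
    o=env.get_obs(); print("t",o["clock"],"p",np.round(o["position"],4),"q",np.round(o["ee_rot"],4),"F",np.round(o["force"],1),"w",round(o["grip_width"],4))
    print(np.round(Ro.from_quat(o["ee_rot"]).as_matrix(),3).tolist(), "q",np.round(o["qpos"],3)); return o
E
python3 - <<'E'
from h import *
st()
for n in ["scene","top"]:
    C=cal(n); print(n,C[0]["k1"],C[1],np.round(-C[2].T@C[3],3))
    im,d=env.read_camera(n); cv2.imwrite(f"pics/{n}0.png",im); np.save(f"{n}0.npy",d)
E
```

```text
t 0.0 p [ 0.2811 -0.5854  0.2303] q [-0.1572  0.6901 -0.6888  0.1568] F [-0.1 -0.  -0.4] w 0.0849
[[-0.901, -0.001, 0.433], [-0.433, 0.002, -0.901], [0.0, -1.0, -0.002]] q [ 1.024  0.399  0.045  1.538 -0.019  1.207 -0.051]
scene 0.03909118245336107 453.66662786621106 [ 1.204 -0.555  1.114]
top -0.05474822724536912 400.5731252222211 [0.266 0.008 1.564]
```

View pics/scene0.png

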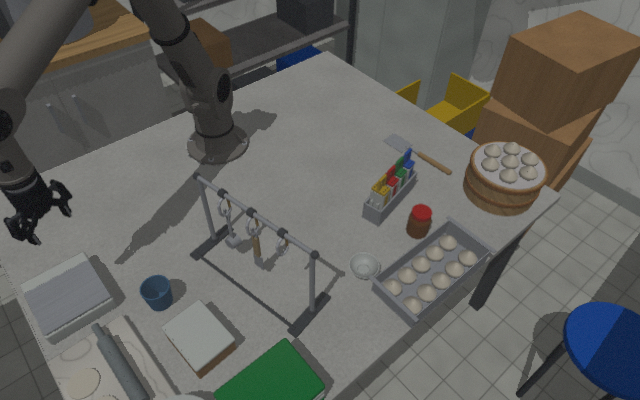

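View pics/top0.png

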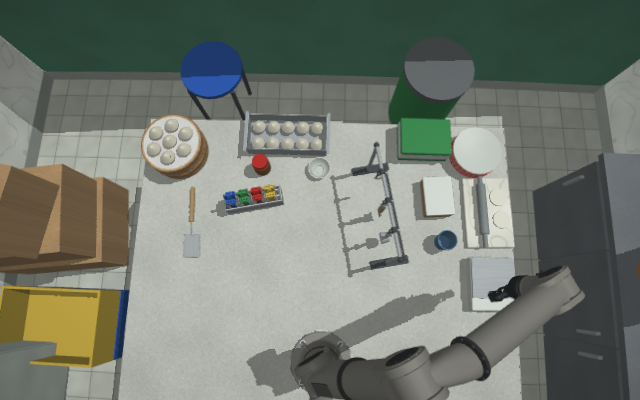

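Run:
```python
from h import *
a=cv2.imread("pics/scene0.png"); b=cv2.imread("pics/top0.png")
A=cv2.resize(a[165:345,180:350],None,fx=2.35,fy=2.35,interpolation=cv2.INTER_CUBIC)
B=cv2.resize(b[130:275,325:425],None,fx=2.9,fy=2.9,interpolation=cv2.INTER_CUBIC)
H=max(A.shape[0],B.shape[0]); p=lambda x:cv2.copyMakeBorder(x,0,H-x.shape[0],0,0,0)
cv2.imwrite("pics/c1.png",np.hstack([p(A),p(B)])); print(A.shape,B.shape)
# red/green/yellow/blue in top: points of cloud
for n,im,box in (("top",b,(180,218,215,290)),("scene",a,(140,225,355,425))):
    d=np.load(n+"0.npy"); P=cloud(n,d); hsv=cv2.cvtColor(im,cv2.COLOR_BGR2HSV)
    for c,(lo,hi) in dict(red=(-8,8),green=(45,85),yellow=(18,34),blue=(100,125)).items():
        h=hsv[...,0].astype(int); h=np.where((h>170)&(lo<0),h-180,h)
        m=(h>=lo)&(h<=hi)&(hsv[...,1]>130)&(hsv[...,2]>60); k=np.zeros_like(m);k[box[0]:box[1],box[2]:box[3]]=1; m&=k
        Q=P[m]; top=Q[Q[:,2]>0.145+0.0]; lid=Q[(Q[:,2]>.115)&(Q[:,2]<.14)]
        print(n,c,m.sum(),"top",len(top),np.round(np.median(top,0),3) if len(top) else "","lid",len(lid),np.round(lid.mean(0),3) if len(lid) else "", np.round(np.percentile(Q[:,2],[5,50,98]),3))
# rail bar points
for n in("top","scene"):
    P=cloud(n,np.load(n+"0.npy")).reshape(-1,3)
    q=P[(P[:,2]>.262)&(P[:,2]<.285)&(P[:,0]>.25)&(P[:,0]<.85)&(P[:,1]>-.5)&(P[:,1]<.1)]
    print(n,len(q),np.round(q.min(0),3),np.round(q.max(0),3),np.round(np.median(q,0),3))
    c=q.mean(0); u,s,vt=np.linalg.svd(q[:,:2]-c[:2]); t=(q[:,:2]-c[:2])@vt[0]; print(c,vt[0],s/np.sqrt(len(q)),t.min(),t.max())
```

```text
(423, 400, 3) (420, 290, 3)
top red 128 top 36 [0.605 0.252 0.17 ] lid 78 [0.599 0.253 0.128] [0.096 0.13  0.175]
top green 101 top 31 [0.595 0.298 0.172] lid 65 [0.588 0.301 0.128] [0.122 0.129 0.177]
top yellow 121 top 35 [0.615 0.203 0.171] lid 73 [0.609 0.205 0.129] [0.102 0.131 0.176]
top blue 134 top 35 [0.585 0.348 0.17 ] lid 87 [0.58  0.348 0.129] [0.102 0.13  0.175]
scene red 350 top 49 [0.607 0.246 0.166] lid 86 [0.616 0.253 0.13 ] [0.085 0.098 0.175]
scene green 35 top 8 [0.597 0.295 0.175] lid 27 [0.608 0.301 0.131] [0.128 0.131 0.478]
scene yellow 201 top 56 [0.616 0.195 0.164] lid 124 [0.62  0.201 0.13 ] [0.099 0.132 0.176]
scene blue 107 top 37 [0.587 0.346 0.171] lid 66 [0.597 0.348 0.13 ] [0.125 0.132 0.177]
top 500 [ 0.356 -0.25   0.266] [ 0.758 -0.161  0.285] [ 0.552 -0.209  0.277]
[ 0.55304138 -0.207923    0.27743155] [-0.98155914 -0.19115873] [0.11957926 0.00437407] -0.20926031246947446 0.20048489836334343
scene 871 [ 0.36  -0.256  0.262] [ 0.762 -0.162  0.285] [ 0.575 -0.206  0.279]
[ 0.57404013 -0.20727218  0.27816537] [0.98105679 0.19372035] [0.12003281 0.00426495] -0.21766668559866564 0.1910891346751454
```

View pics/c1.png

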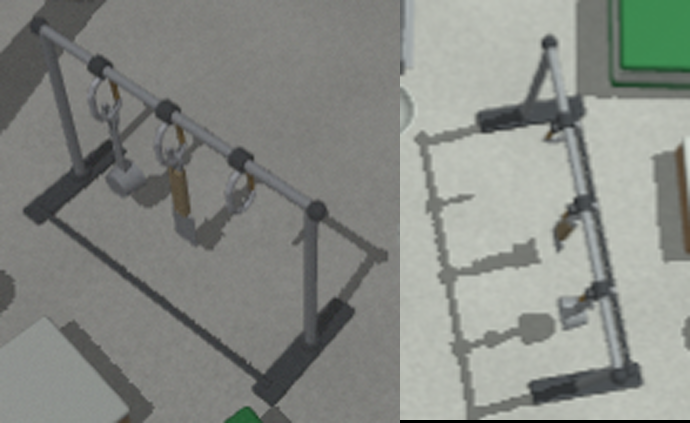

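```bash
cat >> h.py <<'E'
def Rt(yaw,tilt=0):
    """tool R: jaws z horizontal at yaw(deg); approach y down, tilted up by tilt deg toward heading yaw-90"""
    a=np.radians(yaw); z=np.array([np.cos(a),np.sin(a),0]); h=np.array([np.sin(a),-np.cos(a),0]); t=np.radians(tilt)
    y=np.sin(t)*h-np.cos(t)*np.array([0,0,1]); return np.column_stack([np.cross(y,z),y,z])
def row(p,R,o=None):
    o=o or env.get_obs(); R0=Ro.from_quat(o["ee_rot"]).as_matrix()
    s=R0.T@(np.array(p)-o["position"])*100; w=np.degrees(Ro.from_matrix(R0.T@R).as_rotvec())
    print("row",*np.round(s,2),*np.round(w,1), "| dist mm",round(10*np.linalg.norm(s)),"deg",round(np.linalg.norm(w)))
E
python3 - <<'E'
from h import *
print(proj("top",[.605,.251,.169]),proj("scene",[.605,.251,.169]))
row([.33,-.45,.45],Rt(-25)); row([.55,.2,.42],Rt(11.7))
E
```

```text
[255.42318239 190.16709411] [390.37228794 169.48586131]
row -10.26 -21.95 -10.13 0.1 -39.3 -0.0 | dist mm 263 deg 39
row -58.24 -18.87 -59.18 0.1 -76.0 -0.1 | dist mm 851 deg 76
```

Emit:
{"method": "jog_arm", "body": {"increments": "-4 -20 -4 0 -10 0; -10 -22 -10 0 -20 0; -15 -22 -15 0 -30 0; -19 -22 -19 0 -40 0; -23 -22 -23 0 -45 0", "claw": 0}}

```text
clock: 0.72
position: [0.3558, -0.3734, 0.4215]
ee_rot: [-0.41, 0.576, -0.576, 0.41]
force: [0.6, -0.1, 0.7]
grip_width: 0.0854
```

Run:
```python
from h import *
st(); row([.54,.19,.40],Rt(11.7))
```

```text
t 0.725 p [ 0.3558 -0.3734  0.4215] q [-0.4096  0.5765 -0.5762  0.4098] F [ 0.6 -0.1  0.7] w 0.0854
[[-0.329, 0.0, 0.944], [-0.944, 0.001, -0.329], [-0.001, -1.0, -0.0]] q [ 0.885  0.076 -0.171  1.534  0.012  1.533  0.379]
row -59.27 2.18 -1.12 -0.0 -30.9 -0.0 | dist mm 593 deg 31
```

Emit:
{"method": "jog_arm", "body": {"increments": "-6 0 0 0 -8 0; -12 0 0 0 -16 0; -18 0 0 0 -24 0; -24 0 0 0 -31 0; -30 0.5 -0.5 0 -31 0"}}

```text
clock: 1.35
position: [0.4501, -0.0865, 0.4166]
ee_rot: [-0.549, 0.446, -0.446, 0.549]
force: [0.8, -0.5, -0.1]
grip_width: 0.0853
```

Run:
```python
from h import *
st(); row([.57,.20,.36],Rt(11.7))
```

```text
t 1.35 p [ 0.4501 -0.0865  0.4166] q [-0.5487  0.4456 -0.4458  0.5492] F [ 0.8 -0.5 -0.1] w 0.0853
[[0.205, 0.001, 0.979], [-0.979, 0.0, 0.205], [-0.0, -1.0, 0.001]] q [ 0.592 -0.03  -0.477  1.65  -0.014  1.518  0.322]
row -25.58 5.68 17.62 -0.0 0.1 -0.0 | dist mm 316 deg 0
```

Emit:
{"method": "jog_arm", "body": {"increments": "-5 1 3.5 0 0 0; -10 2.2 7 0 0 0; -15.3 3.4 10.5 0 0 0; -20.5 4.6 14 0 0 0; -25.6 5.7 17.6 0 0 0"}}

```text
clock: 1.98
position: [0.5682, 0.1967, 0.3599]
ee_rot: [0.549, -0.446, 0.446, -0.549]
force: [0.2, -0.8, 0.4]
grip_width: 0.0852
```

```bash
cat >> h.py <<'E'
def hue(im,lo,hi,s=130,v=60):
    g=cv2.cvtColor(im,cv2.COLOR_BGR2HSV); h=g[...,0].astype(int); h=np.where((h>170)&(lo<0),h-180,h)
    return (h>=lo)&(h<=hi)&(g[...,1]>s)&(g[...,2]>v)
E
python3 - <<'E'
from h import *
st(); C=cal("wrist"); im,d=env.read_camera("wrist"); cv2.imwrite("pics/w1.png",im); np.save("w1.npy",d)
print(np.round(-C[2].T@C[3],3),np.round(C[2][2],3)); P=cloud("wrist",d,C)
for c,(lo,hi) in dict(red=(-8,8),green=(45,85),yellow=(18,34),blue=(100,125)).items():
    Q=P[hue(im,lo,hi)]; Q=Q[(Q[:,0]>.5)&(Q[:,0]<.7)&(Q[:,1]>.15)&(Q[:,1]<.4)]
    T=Q[(Q[:,2]>.166)&(Q[:,2]<.182)]
    if len(T)>5:
        r=cv2.minAreaRect((T[:,:2]*1000).astype(np.float32)); print(c,len(T),np.round(np.median(T,0),4),r)
E
```

```text
t 1.975 p [0.5682 0.1967 0.3599] q [ 0.5488 -0.4458  0.4461 -0.5487] F [ 0.2 -0.8  0.4] w 0.0852
[[0.204, 0.0, 0.979], [-0.979, -0.0, 0.204], [0.0, -1.0, 0.0]] q [ 0.162  0.31  -0.744  1.448  0.21   1.465 -0.374]
[0.553 0.268 0.502] [ 0.058 -0.282 -0.958]
red 389 [0.6055 0.2546 0.1721] ((605.9179077148438, 254.38816833496094), (9.045740127563477, 34.82292556762695), 12.137646675109863)
green 423 [0.5957 0.3018 0.1721] ((596.0817260742188, 301.5666809082031), (9.246713638305664, 35.2934684753418), 11.60646915435791)
yellow 341 [0.6154 0.2078 0.172 ] ((615.9581298828125, 206.85714721679688), (9.252813339233398, 34.4720573425293), 11.66830825805664)
blue 287 [0.5874 0.3414 0.172 ] ((587.6161499023438, 341.66632080078125), (9.194075584411621, 19.879518508911133), 11.577532768249512)
```

View pics/w1.png

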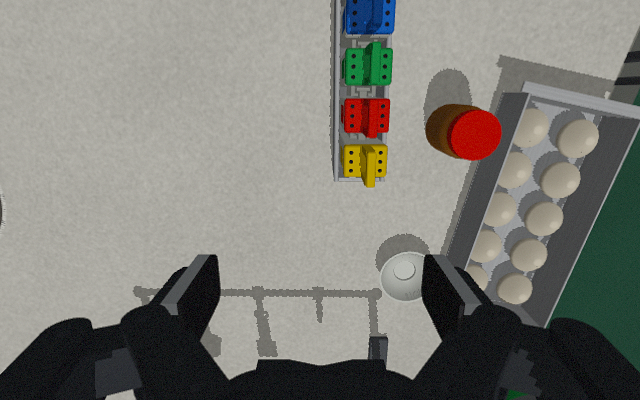

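Run:
```python
from h import *
row([.606,.2543,.24],Rt(11.7));row([.606,.2543,.139],Rt(11.7))
```

```text
row -3.72 11.72 4.77 0.1 0.7 -0.6 | dist mm 132 deg 1
row -3.62 21.82 4.78 0.1 0.7 -0.6 | dist mm 226 deg 1
```

Emit:
{"method": "jog_arm", "body": {"increments": "-1.8 5 2.4 0 0.3 -0.3; -3.7 10 4.8 0.1 0.7 -0.6; -3.7 12 4.8 0.1 0.7 -0.6; -3.7 12 4.8 0.1 0.7 -0.6; -3.7 12 4.8 0.1 0.7 -0.6"}}

```text
clock: 2.65
position: [0.6072, 0.2536, 0.2394]
ee_rot: [-0.547, 0.445, -0.448, 0.549]
force: [-0.1, 0.5, 0.0]
grip_width: 0.0855
```

Run:
```python
from h import *
st();row([.606,.2543,.139],Rt(11.7))
```

```text
t 2.65 p [0.6072 0.2536 0.2394] q [-0.5473  0.4455 -0.4477  0.5491] F [-0.1  0.5  0. ] w 0.0855
[[0.202, 0.004, 0.979], [-0.979, -0.0, 0.202], [0.001, -1.0, 0.004]] q [ 0.041  0.483 -0.719  1.492  0.327  1.285 -0.509]
row -0.1 10.04 -0.14 -0.2 -0.0 0.0 | dist mm 100 deg 0
```

Emit:
{"method": "jog_arm", "body": {"increments": "-0.1 4 -0.1 -0.2 0 0; -0.1 8 -0.1 -0.2 0 0; -0.1 10 -0.1 -0.2 0 0; -0.1 10 -0.1 -0.2 0 0"}}

```text
clock: 3.15
position: [0.6065, 0.2537, 0.1396]
ee_rot: [0.548, -0.446, 0.447, -0.548]
force: [0.4, -0.4, 0.2]
grip_width: 0.0854
```

Emit:
{"method": "jog_arm", "body": {"increments": "0 0 0 0 0 0; 0 0 0 0 0 0; 0 0 0 0 0 0; 0 0 0 0 0 0; 0 0 0 0 0 0", "claw": 1}}

```text
clock: 3.78
position: [0.6067, 0.2539, 0.14]
ee_rot: [0.548, -0.446, 0.447, -0.548]
force: [-1.1, 0.8, 2.2]
grip_width: 0.0083
```

Run:
```python
from h import *
st(); C=cal("wrist"); im,d=env.read_camera("wrist"); cv2.imwrite("pics/w2.png",im)
```

```text
t 3.775 p [0.6067 0.2539 0.14  ] q [ 0.5481 -0.4463  0.4473 -0.548 ] F [-1.1  0.8  2.2] w 0.0083
[[0.201, 0.001, 0.979], [-0.979, -0.001, 0.201], [0.001, -1.0, 0.001]] q [ 0.02   0.567 -0.686  1.599  0.39   1.116 -0.56 ]
```

Emit:
{"method": "jog_arm", "body": {"increments": "0 -1 0 0 0 0; 0 -2.5 0 0 0 0; 0 -4 0 0 0 0; 0 -5.5 0 0 0 0; 0 -7 0 0 0 0"}}

```text
clock: 4.45
position: [0.6067, 0.254, 0.2114]
ee_rot: [-0.548, 0.446, -0.447, 0.548]
force: [0.2, 0.6, -2.9]
grip_width: 0.0081
```

Emit:
{"method": "jog_arm", "body": {"increments": "0 -1.5 0 0 0 0; 0 -3 0 0 0 0; 0 -4.5 0 0 0 0; 0 -6 0 0 0 0; 0 -6 0 0 0 0"}}

```text
clock: 5.08
position: [0.6073, 0.2547, 0.2731]
ee_rot: [-0.547, 0.446, -0.448, 0.549]
force: [-0.2, 0.7, -2.9]
grip_width: 0.0082
```

Run:
```python
from h import *
st(); C=cal("wrist"); im,d=env.read_camera("wrist"); cv2.imwrite("pics/w3.png",im);P=cloud("wrist",d,C)
for c,(lo,hi) in dict(green=(45,85),yellow=(18,34),blue=(100,125)).items():
    Q=P[hue(im,lo,hi)]; Q=Q[(Q[:,0]>.5)&(Q[:,0]<.7)&(Q[:,1]>.15)&(Q[:,1]<.4)]
    T=Q[(Q[:,2]>.166)&(Q[:,2]<.182)]
    if len(T)>5: print(c,len(T),np.round(np.median(T,0),4))
im,d=env.read_camera("scene"); P=cloud("scene",d); Q=P[hue(im,-8,8)]; Q=Q[(Q[:,1]>.2)&(Q[:,1]<.3)&(abs(Q[:,0]-.606)<.05)]; print(np.percentile(Q[:,2],[2,50,98]))
b=np.load("scene0.npy"); cv2.imwrite("pics/s1.png",cv2.resize(np.hstack([im[90:250,330:450],cv2.imread("pics/w3.png")[0:160,240:520]]),None,fx=2,fy=2))
row([.52,0.03,.30],Rt(11.7-90));row([.52,0.03,.30],Rt(11.7))
```

```text
t 5.075 p [0.6073 0.2547 0.2731] q [-0.547   0.4458 -0.4478  0.5491] F [-0.2  0.7 -2.9] w 0.0082
[[0.201, 0.004, 0.979], [-0.979, 0.001, 0.201], [0.0, -1.0, 0.004]] q [ 0.041  0.463 -0.726  1.445  0.311  1.347 -0.498]
green 655 [0.5958 0.3032 0.172 ]
blue 784 [0.5861 0.3504 0.1722]
[0.21420418 0.26255179 0.30821005]
row 20.19 -2.87 -12.98 -0.1 89.9 0.0 | dist mm 242 deg 90
row 20.19 -2.87 -12.98 -0.0 -0.1 0.1 | dist mm 242 deg 0
```

View pics/s1.png

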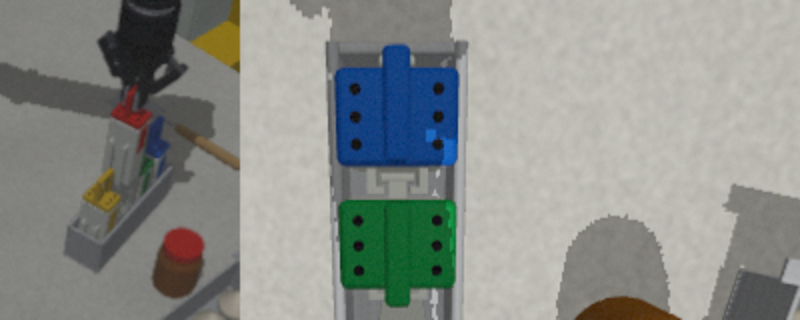

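Emit:
{"method": "jog_arm", "body": {"increments": "0 -2 0 0 0 0; 0 -4 0 0 0 0; 0 -5.5 0 0 0 0; 3 -5.7 -2 0 0 0; 7 -5.7 -5 0 8 0"}}

```text
clock: 5.8
position: [0.5713, 0.176, 0.3287]
ee_rot: [-0.515, 0.484, -0.484, 0.516]
force: [0.5, -0.8, -2.3]
grip_width: 0.0078
```

Run:
```python
from h import *
st(); row([.53,0.0,.26],Rt(11.1-90))
```

```text
t 5.8 p [0.5713 0.176  0.3287] q [-0.5148  0.484  -0.4845  0.5158] F [ 0.5 -0.8 -2.3] w 0.0078
[[0.062, 0.002, 0.998], [-0.998, 0.001, 0.062], [-0.0, -1.0, 0.002]] q [ 0.184  0.309 -0.717  1.511  0.204  1.397 -0.482]
row 17.31 6.86 -5.22 -0.1 82.5 -0.1 | dist mm 193 deg 82
```

Emit:
{"method": "jog_arm", "body": {"increments": "5 0 -1.5 0 10 0; 10 0.5 -3 0 20 0; 15 2.5 -4.5 0 30 0; 17.3 5 -5.2 0 40 0; 17.3 6.9 -5.2 0 50 0"}}

```text
clock: 6.42
position: [0.5295, -0.0032, 0.2592]
ee_rot: [0.259, -0.658, 0.659, -0.259]
force: [0.5, 0.0, -1.6]
grip_width: 0.0081
```

Run:
```python
from h import *
st(); row([.53,0.0,.20],Rt(11.1-90))
```

```text
t 6.425 p [ 0.5295 -0.0032  0.2592] q [ 0.2588 -0.6575  0.6585 -0.259 ] F [ 0.5  0.  -1.6] w 0.0081
[[-0.732, 0.001, 0.681], [-0.681, -0.001, -0.732], [0.0, -1.0, 0.001]] q [ 0.381  0.187 -0.522  1.775  0.101  1.205 -0.991]
row -0.25 5.92 -0.21 -0.1 31.8 -0.0 | dist mm 59 deg 32
```

Emit:
{"method": "jog_arm", "body": {"increments": "0 2 0 0 10 0; -0.2 4 -0.2 0 20 0; -0.2 6 -0.2 -0.1 30 0; -0.2 8 -0.2 -0.1 31.8 0; -0.2 10 -0.2 -0.1 31.8 0"}}

```text
clock: 7.05
position: [0.5301, -0.0001, 0.1593]
ee_rot: [-0.069, 0.704, -0.704, 0.069]
force: [-0.2, -0.1, -2.3]
grip_width: 0.0081
```

Run:
```python
from h import *
st(); row([.53,0.0,.1355],Rt(11.1-90))
im,d=env.read_camera("scene"); P=cloud("scene",d); k=(abs(P[...,0]-.53)<.05)&(abs(P[...,1])<.05)&(P[...,2]>.012)
z=P[k][:,2]; print(np.percentile(z,[.5,2,50]))
```

```text
t 7.05 p [ 5.301e-01 -1.000e-04  1.593e-01] q [-0.0685  0.7038 -0.7037  0.0691] F [-0.2 -0.1 -2.3] w 0.0081
[[-0.981, 0.001, 0.194], [-0.194, 0.0, -0.981], [-0.001, -1.0, -0.0]] q [ 0.3    0.278 -0.448  1.896  0.142  0.997 -1.587]
row 0.01 2.38 -0.01 0.0 0.1 -0.0 | dist mm 24 deg 0
[0.0359065  0.05617021 0.44965831]
```

Emit:
{"method": "jog_arm", "body": {"increments": "0 0.8 0 0 0 0; 0 1.6 0 0 0 0; 0 2.1 0 0 0 0; 0 2.3 0 0 0 0; 0 2.4 0 0 0 0"}}

```text
clock: 7.72
position: [0.5294, 0.0, 0.135]
ee_rot: [-0.069, 0.704, -0.704, 0.068]
force: [-2.6, 0.2, 12.8]
grip_width: 0.008
```

Emit:
{"method": "jog_arm", "body": {"increments": "0 0 0 0 0 0; 0 0.05 0 0 0 0"}}

```text
clock: 7.98
position: [0.5299, 0.0001, 0.135]
ee_rot: [-0.069, 0.704, -0.704, 0.069]
force: [0.3, 0.0, 3.7]
grip_width: 0.0078
```

Emit:
{"method": "jog_arm", "body": {"increments": "0 0 0 0 0 0; 0 0 0 0 0 0; 0 0 0 0 0 0; 0 0 0 0 0 0", "claw": 0}}

```text
clock: 8.48
position: [0.5299, 0.0001, 0.1349]
ee_rot: [-0.069, 0.704, -0.704, 0.069]
force: [0.8, -0.6, -0.5]
grip_width: 0.0794
```

Emit:
{"method": "jog_arm", "body": {"increments": "0 -3 0 0 0 0; 0 -8 0 0 0 0; 0 -14 0 0 0 0; 0 -18 0 0 0 0; 0 -18 0 0 0 0"}}

```text
clock: 9.1
position: [0.532, 0.0004, 0.3188]
ee_rot: [0.066, -0.704, 0.704, -0.071]
force: [-0.2, -1.5, -0.1]
grip_width: 0.0859
```

Run:
```python
from h import *
st(); C=cal("wrist"); im,d=env.read_camera("wrist"); cv2.imwrite("pics/w4.png",im);P=cloud("wrist",d,C)
Q=P[hue(im,-8,8)]; Q=Q[(abs(Q[:,0]-.53)<.06)&(abs(Q[:,1])<.06)]
for lo,hi in((.16,.176),(.118,.13)):
    T=Q[(Q[:,2]>lo)&(Q[:,2]<hi)]
    if len(T)>5: print(len(T),np.median(T,0),cv2.minAreaRect((T[:,:2]*1000).astype(np.float32)))
row([.53+.2*-.25,.25,.35],Rt(11.1,40))
row([.53+.2*-.2,.2,.35],Rt(11.1,0))
```

```text
t 9.1 p [5.320e-01 4.000e-04 3.188e-01] q [ 0.0662 -0.7035  0.704  -0.0714] F [-0.2 -1.5 -0.1] w 0.0859
[[-0.981, 0.007, 0.194], [-0.194, 0.0, -0.981], [-0.007, -1.0, 0.001]] q [ 0.328  0.145 -0.46   1.686  0.067  1.319 -1.52 ]
414 [5.32677279e-01 6.97478652e-05 1.67081732e-01] ((531.1756591796875, -0.06970882415771484), (35.452239990234375, 8.874654769897461), 11.053466796875)
1212 [ 0.53220619 -0.00117062  0.12323963] ((531.113525390625, -0.10117340087890625), (35.61244583129883, 46.84151840209961), 11.213357925415039)
row 0.12 -3.38 -25.49 31.1 -86.0 -31.4 | dist mm 257 deg 97
row 0.1 -3.38 -20.39 -0.1 -89.9 -0.1 | dist mm 207 deg 90
```

Emit:
{"method": "jog_arm", "body": {"increments": "0 -1 -3 0 -10 0; 0 -2 -6 0 -20 0; 0 -3 -10 0 -30 0; 1 -3.5 -14 0 -40 0; 2 -4 -17 0 -50 0"}}

```text
clock: 9.78
position: [0.4763, 0.1645, 0.3546]
ee_rot: [0.362, -0.607, 0.607, -0.362]
force: [-0.6, -0.3, -0.6]
grip_width: 0.0854
```

Run:
```python
from h import *
st(); row([.47,.15,.30],Rt(11.1));  row([.47,.15,.28],Rt(11.1,30))
```

```text
t 9.775 p [0.4763 0.1645 0.3546] q [ 0.3623 -0.6074  0.6074 -0.3619] F [-0.6 -0.3 -0.6] w 0.0854
[[-0.476, -0.0, 0.88], [-0.88, -0.0, -0.476], [0.0, -1.0, -0.0]] q [ 0.195  0.091 -0.658  1.674  0.057  1.396 -0.967]
row 1.58 5.46 0.13 0.0 -39.5 0.0 | dist mm 57 deg 39
row 1.58 7.46 0.13 10.4 -38.6 -28.8 | dist mm 76 deg 49
```

Emit:
{"method": "jog_arm", "body": {"increments": "0.5 1 0 0 -10 0; 1 2 0 0 -20 0; 1.5 3 0 0 -30 0; 1.6 4 0.1 0 -39.5 0; 1.6 4 0.1 0 -39.5 0"}}

```text
clock: 10.4
position: [0.4684, 0.1492, 0.3124]
ee_rot: [0.547, -0.451, 0.449, -0.544]
force: [0.5, -0.4, -0.1]
grip_width: 0.0853
```

Run:
```python
from h import *
st(); row([.48,.12,.24],Rt(11.1,70))
row([.48,.12,.27],Rt(11.1,45))
```

```text
t 10.4 p [0.4684 0.1492 0.3124] q [ 0.547  -0.4509  0.4489 -0.5441] F [ 0.5 -0.4 -0.1] w 0.0853
[[0.19, -0.005, 0.982], [-0.982, -0.001, 0.19], [0.0, -1.0, -0.005]] q [ 0.249  0.091 -0.687  1.767  0.059  1.31  -0.259]
row 3.08 7.23 0.62 0.3 0.1 -70.0 | dist mm 79 deg 70
row 3.08 4.23 0.6 0.3 -0.0 -45.0 | dist mm 53 deg 45
```

Emit:
{"method": "jog_arm", "body": {"increments": "1 2 0 0 0 -10; 2 3 0 0 0 -20; 3 4 0.4 0 0 -30; 3 4.2 0.6 0 0 -40; 3 4.2 0.6 0 0 -48"}}

```text
clock: 11.02
position: [0.4797, 0.1218, 0.2697]
ee_rot: [0.683, -0.188, 0.633, -0.313]
force: [0.6, -0.4, -0.6]
grip_width: 0.0851
```

Run:
```python
from h import *
st(); row([.48,.12,.25],Rt(11.1,70))
```

```text
t 11.025 p [0.4797 0.1218 0.2697] q [ 0.6828 -0.188   0.6326 -0.3133] F [ 0.6 -0.4 -0.6] w 0.0851
[[0.129, 0.14, 0.982], [-0.653, -0.733, 0.19], [0.746, -0.666, -0.003]] q [-0.213  0.395 -0.715  1.804  0.817  1.728 -0.948]
row -1.35 1.45 0.0 0.2 0.1 -21.7 | dist mm 20 deg 22
```

Feasible so far; continue the tilt.

Emit:
{"method": "jog_arm", "body": {"increments": "-0.7 0.7 0 0 0 -10; -1.3 1.4 0 0.2 0 -20; -1.3 1.4 0 0.2 0 -21.7; -1.3 1.4 0 0.2 0 -21.7"}}

```text
clock: 11.52
position: [0.4801, 0.1202, 0.251]
ee_rot: [0.705, -0.056, 0.681, -0.19]
force: [0.8, 0.1, -0.1]
grip_width: 0.0855
```

Run:
```python
from h import *
st(); C=cal("wrist"); im,d=env.read_camera("wrist"); cv2.imwrite("pics/w5.png",im);np.save("w5.npy",d); np.save("w5R.npy",C[2]);np.save("w5t.npy",C[3])
print(np.round(-C[2].T@C[3],3), proj("wrist",[.657,-.19,.2],C),proj("wrist",[.531,0,.06],C))
```

```text
t 11.525 p [0.4801 0.1202 0.251 ] q [ 0.7049 -0.0555  0.6811 -0.19  ] F [ 0.8  0.1 -0.1] w 0.0855
[[0.066, 0.181, 0.981], [-0.337, -0.922, 0.192], [0.939, -0.344, -0.0]] q [-0.422  0.596 -0.595  1.819  0.981  1.965 -1.135]
[0.45  0.276 0.231] [399.74727217 194.59951215] [352.28279924  16.31270136]
```

View pics/w5.png

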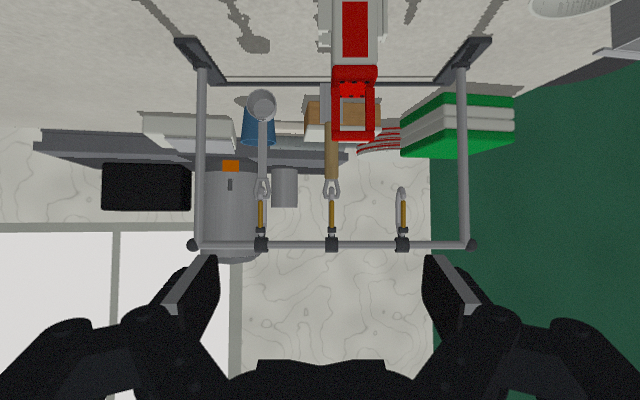

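Run:
```python
from h import *
im=cv2.imread("pics/w5.png"); d=np.load("w5.npy"); c,f,_,_=cal("wrist"); C=(c,f,np.load("w5R.npy"),np.load("w5t.npy"))
P=cloud("wrist",d,C)
a=np.radians(11.1); ex=np.array([np.sin(a),-np.cos(a),0]); ey=np.array([np.cos(a),np.sin(a),0])
o=np.array([.559,-.208,0]); L=np.stack([(P-o)@ex,(P-o)@ey,P[...,2]],-1)
# bar
m=(L[...,2]>.262)&(L[...,2]<.284)&(abs(L[...,0])<.03)&(abs(L[...,1])<.18)&(d>0)
q=L[m]; print("bar",len(q),q.min(0),q.max(0)); print("bar fit slope",np.polyfit(q[:,1],q[:,0],1), np.polyfit(q[:,1],q[:,2],1))
for s in(-1,1):
    m=(L[...,2]>.05)&(L[...,2]<.22)&(abs(L[...,0])<.03)&(abs(L[...,1]-s*.19)<.03); q=L[m]; print("post",s,len(q),np.percentile(q,[1,50,99],axis=0).round(4).tolist())
m=np.zeros(d.shape,bool); m[180:246,390:418]=1; m&=(abs(L[...,0])<.06)&(d>0)
br=m&hue(im,12,30,110,50)
q=L[br]; print("gate",len(q),np.percentile(q,[2,50,98],axis=0).round(4).tolist())
q=L[m&~br&(L[...,2]<.26)]; 
for z in np.arange(.184,.262,.006):
    k=q[abs(q[:,2]-z)<.003]; g=L[br]; g=g[abs(g[:,2]-z)<.003]
    print(round(z,3),len(k),k.min(0).round(4)[:2] if len(k) else "",k.max(0).round(4)[:2] if len(k) else "","|",len(g),g.mean(0).round(4) if len(g) else "")
im2=cv2.resize(im[175:250,370:440][::-1,::-1],None,fx=8,fy=8,interpolation=cv2.INTER_CUBIC); cv2.imwrite("pics/c5.png",im2)
print("dish etc",onz("top",318,169,.03))
row([.531-.1925*.06,.981*.06,.10],Rt(11.1,65));row([.531-.1925*.09,.981*.09,.16],Rt(11.1,65))
```

```text
bar 2287 [-0.01341832 -0.17999004  0.26200759] [0.00669186 0.17987882 0.28218127]
bar fit slope [-0.00172726 -0.00603999] [-0.00070392  0.27129291]
post -1 1200 [[-0.0085, -0.1955, 0.0515], [-0.0056, -0.1872, 0.1366], [0.0013, -0.1822, 0.2183]]
post 1 1227 [[-0.009, 0.1827, 0.0517], [-0.0061, 0.1875, 0.1363], [0.0013, 0.196, 0.2181]]
gate 132 [[-0.0175, 0.0973, 0.21], [-0.0152, 0.0999, 0.228], [-0.0128, 0.1032, 0.2453]]
0.184 0   | 0 
0.19 20 [-0.0124  0.0964] [0.0056 0.1027] | 0 
0.196 39 [-0.0171  0.0962] [0.0112 0.1036] | 0 
0.202 41 [-0.019   0.0962] [0.0136 0.1032] | 0 
0.208 32 [-0.018   0.0963] [0.0209 0.1032] | 5 [-0.0153  0.0997  0.2097]
0.214 24 [0.0139 0.0963] [0.0194 0.1036] | 24 [-0.0159  0.1     0.214 ]
0.22 24 [0.0131 0.0961] [0.0203 0.1038] | 21 [-0.0158  0.1001  0.2203]
0.226 24 [0.0142 0.0962] [0.0202 0.1033] | 19 [-0.0152  0.1     0.2259]
0.232 23 [0.013  0.0965] [0.0211 0.1032] | 23 [-0.015   0.1002  0.232 ]
0.238 20 [0.0154 0.0971] [0.0182 0.1034] | 22 [-0.0148  0.0998  0.2382]
0.244 27 [-0.0153  0.0944] [0.0179 0.1056] | 18 [-0.0145  0.1     0.2438]
0.25 49 [-0.0173  0.094 ] [0.0146 0.1055] | 0 
0.256 32 [-0.0144  0.0958] [0.0081 0.1056] | 0 
0.262 7 [-0.0059  0.0962] [0.0004 0.1039] | 0 
dish etc [0.73265047 0.03071824 0.03      ]
row -11.95 11.56 2.64 0.0 -0.1 4.9 | dist mm 168 deg 5
row -7.35 6.68 2.65 0.0 -0.1 4.9 | dist mm 103 deg 5
```

View pics/c5.png

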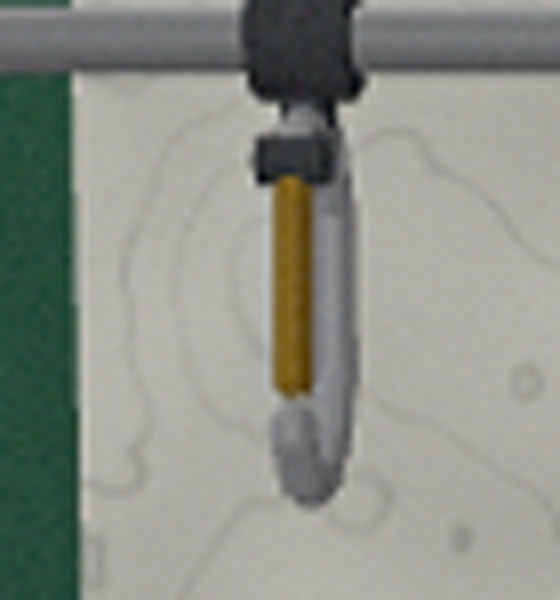

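Emit:
{"method": "jog_arm", "body": {"increments": "-3.5 3.3 1.3 0 0 2.5; -7.3 6.7 2.6 0 -0.1 4.9; -10 9.5 2.6 0 -0.1 4.9; -12 11.6 2.6 0 -0.1 4.9; -12 11.6 2.6 0 -0.1 4.9"}}

```text
clock: 12.2
position: [0.519, 0.0569, 0.0995]
ee_rot: [0.702, -0.087, 0.673, -0.218]
force: [-0.2, 0.3, 0.6]
grip_width: 0.0853
```

Run:
```python
from h import *
st(); h=np.array([.1925,-.981,0])
for s,z in((-.06,.058),(-.02,.058),(.017,.058)): row(np.array([.531,0,z])+h*s,Rt(11.1,65))
```

```text
t 12.2 p [0.519  0.0569 0.0995] q [ 0.7019 -0.0866  0.6726 -0.2179] F [-0.2  0.3  0.6] w 0.0853
[[0.08, 0.172, 0.982], [-0.415, -0.89, 0.189], [0.906, -0.422, -0.0]] q [-0.322  0.77  -0.536  1.891  1.094  1.715 -1.262]
row -3.84 1.59 0.08 0.2 -0.1 0.0 | dist mm 42 deg 0
row -2.15 5.21 0.09 0.2 -0.1 0.0 | dist mm 56 deg 0
row -0.59 8.56 0.1 0.2 -0.1 0.0 | dist mm 86 deg 0
```

Emit:
{"method": "jog_arm", "body": {"increments": "-1.9 0.8 0.1 0.2 0 0; -3.8 1.6 0.1 0.2 0 0; -3 3.4 0.1 0.2 0 0; -2.2 5.2 0.1 0.2 0 0; -2.2 5.2 0.1 0.2 0 0"}}

```text
clock: 12.82
position: [0.5272, 0.0168, 0.0585]
ee_rot: [0.701, -0.086, 0.674, -0.217]
force: [-0.4, 0.5, 0.4]
grip_width: 0.0855
```

Run:
```python
from h import *
st(); h=np.array([.1925,-.981,0]); s,z=.017,.058;row(np.array([.531,0,z])+h*s,Rt(11.1,65))
im,d=env.read_camera("scene"); c=proj("scene",[.52,.03,.08]).astype(int); print(c); A=im[c[1]-90:c[1]+75,c[0]-100:c[0]+100]; cv2.imwrite("pics/s2.png",cv2.resize(A,None,fx=3,fy=3))
```

```text
t 12.825 p [0.5272 0.0168 0.0585] q [ 0.7013 -0.0858  0.6736 -0.217 ] F [-0.4  0.5  0.4] w 0.0855
[[0.078, 0.172, 0.982], [-0.413, -0.891, 0.189], [0.908, -0.42, 0.002]] q [-0.282  0.822 -0.497  1.927  1.16   1.647 -1.305]
row 1.39 3.12 0.06 0.2 -0.2 0.2 | dist mm 34 deg 0
[315 208]
```

View pics/s2.png

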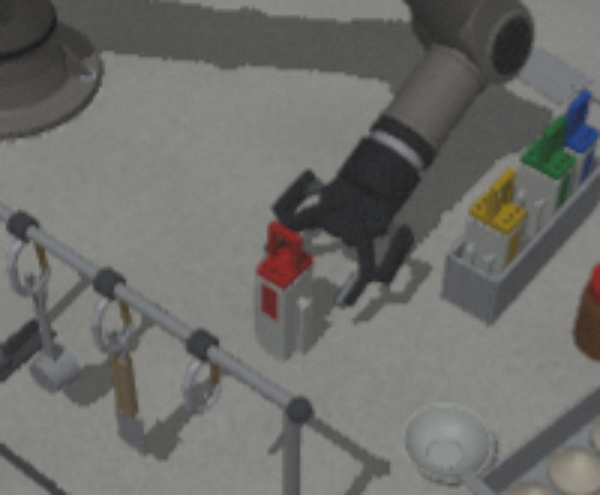

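Emit:
{"method": "jog_arm", "body": {"increments": "0.7 1.6 0 0 -0.1 0; 1.4 3.1 0.1 0.2 -0.2 0.2; 1.4 3.1 0.1 0.2 -0.2 0.2; 1.4 3.1 0.1 0.2 -0.2 0.2"}}

```text
clock: 13.38
position: [0.5348, -0.0148, 0.0579]
ee_rot: [0.702, -0.086, 0.672, -0.221]
force: [0.5, -0.2, 0.3]
grip_width: 0.0853
```

Emit:
{"method": "jog_arm", "body": {"increments": "0 0 0 0 0 0; 0 0 0 0 0 0; 0 0 0 0 0 0; 0 0 0 0 0 0; 0 0 0 0 0 0", "claw": 1}}

```text
clock: 14.0
position: [0.5347, -0.0142, 0.058]
ee_rot: [0.702, -0.086, 0.672, -0.221]
force: [-1.2, 2.5, 2.3]
grip_width: 0.0567
```

Emit:
{"method": "jog_arm", "body": {"increments": "0.9 -0.4 0 0 0 0; 1.8 -0.8 0 0 0 0; 3.6 -1.7 0 0 0 0; 3.6 -1.7 0 0 0 0"}}

```text
clock: 14.5
position: [0.5355, -0.0138, 0.0997]
ee_rot: [0.7, -0.086, 0.673, -0.222]
force: [0.5, 0.6, -3.3]
grip_width: 0.0564
```

```bash
cat >> h.py <<'E'
def loop(n,save=None):
    C=cal(n); im,d=env.read_camera(n); P=cloud(n,d,C)
    if save: cv2.imwrite(save,im)
    return im,d,P,C
E
python3 - <<'E'
from h import *
o=st(); p=o["position"]
for n in("scene","top"):
    im,d,P,C=loop(n,f"pics/{n}3.png"); Q=P[hue(im,-8,8,120,50)]; Q=Q[(np.linalg.norm(Q[:,:2]-p[:2],axis=1)<.07)]
    print(n,len(Q),np.percentile(Q[:,2],[1,50,99]).round(4)); T=Q[(Q[:,2]>np.percentile(Q[:,2],99)-.009)]; print(len(T),T.mean(0).round(4),cv2.minAreaRect((T[:,:2]*1000).astype(np.float32)))
    L=Q[(Q[:,2]<T[:,2].max()-.04)&(Q[:,2]>T[:,2].max()-.052)]; print("lid",len(L),L.mean(0).round(4),cv2.minAreaRect((L[:,:2]*1000).astype(np.float32)))
E
```

```text
t 14.5 p [ 0.5355 -0.0138  0.0997] q [ 0.7004 -0.0857  0.673  -0.2217] F [ 0.5  0.6 -3.3] w 0.0564
[[0.079, 0.178, 0.981], [-0.419, -0.887, 0.195], [0.905, -0.426, 0.004]] q [-0.225  0.728 -0.499  1.962  1.175  1.628 -1.228]
scene 274 [0.1138 0.1686 0.2135]
42 [ 0.5338 -0.0023  0.2101] ((533.70654296875, -2.3456201553344727), (35.58098220825195, 10.654830932617188), 13.383437156677246)
lid 127 [ 0.5332 -0.0062  0.1676] ((531.666259765625, -2.8648033142089844), (37.052001953125, 48.44914245605469), 11.512505531311035)
top 128 [0.1466 0.1663 0.2138]
24 [ 0.53   -0.0016  0.2096] ((531.685546875, -1.498499870300293), (34.235164642333984, 7.8819451332092285), 11.235030174255371)
lid 30 [ 5.305e-01 -1.000e-04  1.687e-01] ((531.0521240234375, 0.6701221466064453), (33.674068450927734, 42.70440673828125), 11.948495864868164)
```

```bash
cat >> h.py <<'E'
EX=np.array([.1925,-.9813,0]); EY=np.array([.9813,.1925,0]); O=np.array([.559,-.208,0])
R0=Rt(11.1,65)
OFF=None
def setoff(eye):
    o=env.get_obs(); R=Ro.from_quat(o["ee_rot"]).as_matrix(); v=R.T@(np.array(eye)-o["position"]); np.save("off.npy",v)
def eyeL():
    o=env.get_obs(); R=Ro.from_quat(o["ee_rot"]).as_matrix(); e=o["position"]+R@np.load("off.npy")-O; return np.array([e@EX,e@EY,e[2]])
def toL(x,y,z):
    p=O+EX*x+EY*y; p[2]=z; R=R0; row(p-R@np.load("off.npy"),R)
E
python3 - <<'E'
from h import *
setoff([.532,-.0008,.2057]); print(eyeL())
toL(-.16,.06,.219);toL(-.13,.0998,.219);toL(-.065,.0998,.219)
E
```

```text
[-0.20852286  0.0133909   0.2057    ]
row 3.29 3.87 4.63 -0.2 -0.0 -0.2 | dist mm 69 deg 0
row 4.57 6.6 8.6 -0.2 -0.0 -0.2 | dist mm 118 deg 0
row 7.34 12.48 8.58 -0.2 -0.0 -0.2 | dist mm 168 deg 0
```

Emit:
{"method": "jog_arm", "body": {"increments": "1.6 1.9 2.3 -0.1 0 0; 3.3 3.9 4.6 -0.2 0 -0.2; 4.6 6.6 8.6 -0.2 0 -0.2; 6.2 9.8 8.6 -0.2 0 -0.2; 7.3 12.5 8.6 -0.2 0 -0.2"}}

```text
clock: 15.22
position: [0.6469, -0.1406, 0.1103]
ee_rot: [0.702, -0.086, 0.672, -0.218]
force: [0.5, 0.2, -2.2]
grip_width: 0.0568
```

Emit:
{"method": "jog_arm", "body": {"increments": "0 0 0 0 0 0; 0 0 0 0 0 0"}}

```text
clock: 15.48
position: [0.6464, -0.1401, 0.1096]
ee_rot: [0.703, -0.086, 0.671, -0.219]
force: [0.8, 0.3, -3.0]
grip_width: 0.0567
```

Run:
```python
from h import *
o=st(); print("pred",eyeL()); toL(-.065,.0998,.219)
def L(P): return np.stack([(P-O)@EX,(P-O)@EY,P[...,2]],-1)
for n in("scene","top"):
    im,d,P,C=loop(n,f"pics/{n}4.png"); l=L(P); k=hue(im,-8,8,120,50)&(abs(l[...,0]+.065)<.04)&(abs(l[...,1]-.1)<.05)
    Q=l[k]; mx=np.percentile(Q[:,2],98)
    T=Q[Q[:,2]>mx-.008]; print(n,len(Q),mx,"bar",len(T),np.percentile(T,[2,50,98],axis=0).round(4).tolist())
    B=Q[(Q[:,2]<mx-.04)]; print("lid",len(B),np.percentile(B,[2,50,98],axis=0).round(4).tolist())
im=cv2.imread("pics/scene4.png"); c=proj("scene",[.65,-.15,.2]).astype(int); print(c)
cv2.imwrite("pics/s4.png",cv2.resize(im[c[1]-60:c[1]+80,c[0]-90:c[0]+90],None,fx=4,fy=4,interpolation=cv2.INTER_CUBIC))
```

```text
t 15.475 p [ 0.6464 -0.1401  0.1096] q [ 0.7027 -0.0865  0.6713 -0.219 ] F [ 0.8  0.3 -3. ] w 0.0567
[[0.084, 0.173, 0.981], [-0.416, -0.889, 0.192], [0.906, -0.424, -0.003]] q [-0.04   0.748 -0.392  1.829  1.362  1.499 -1.005]
pred [-0.06372095  0.0991551   0.21706255]
row 0.13 -0.19 0.09 0.1 0.1 -0.1 | dist mm 2 deg 0
scene 247 0.22245560927732572 bar 51 [[-0.0674, 0.0822, 0.215], [-0.0616, 0.1001, 0.2202], [-0.0585, 0.1151, 0.224]]
lid 133 [[-0.0839, 0.0811, 0.1187], [-0.0431, 0.0981, 0.1747], [-0.0386, 0.1151, 0.1804]]
top 130 0.22268207077520252 bar 22 [[-0.0689, 0.084, 0.2155], [-0.0655, 0.0977, 0.2202], [-0.0606, 0.1154, 0.2233]]
lid 91 [[-0.0885, 0.0814, 0.1362], [-0.0735, 0.0977, 0.1749], [-0.0461, 0.1137, 0.1811]]
[294 241]
```

View pics/s4.png

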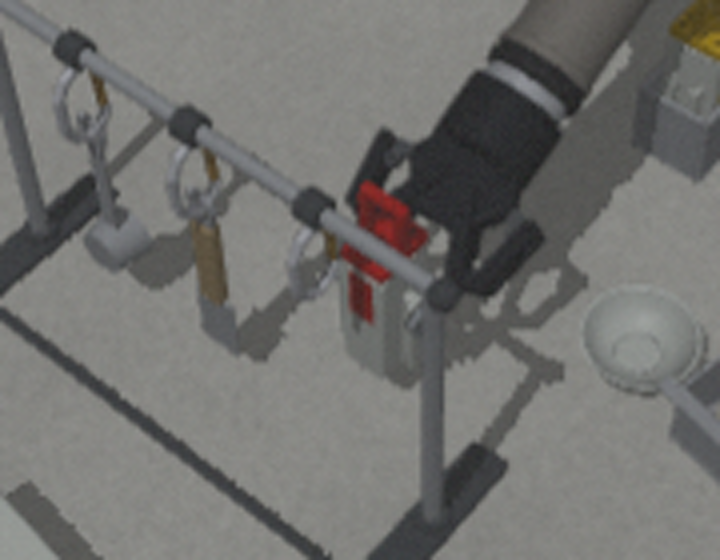

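Run:
```python
from h import *
for x in(-.03,-.012,.004): toL(x,.0998,.2195)
```

```text
row 1.68 3.07 0.01 0.0 0.1 -0.1 | dist mm 35 deg 0
row 2.45 4.7 0.01 0.0 0.1 -0.1 | dist mm 53 deg 0
row 3.12 6.15 0.01 0.0 0.1 -0.1 | dist mm 69 deg 0
```

Emit:
{"method": "jog_arm", "body": {"increments": "1 1.6 0.05 0 0 0; 1.7 3.1 0.05 0 0 0; 2.1 3.9 0.05 0 0 0; 2.4 4.7 0.05 0 0 0"}}

```text
clock: 16.08
position: [0.6575, -0.1907, 0.1119]
ee_rot: [0.702, -0.086, 0.671, -0.22]
force: [-1.9, 4.6, -0.4]
grip_width: 0.0568
```

Run:
```python
from h import *
st(); print(eyeL())
for x in(-.006,.004): toL(x,.0998,.2195)
```

```text
t 16.075 p [ 0.6575 -0.1907  0.1119] q [ 0.7025 -0.0859  0.6715 -0.2197] F [-1.9  4.6 -0.4] w 0.0568
[[0.083, 0.174, 0.981], [-0.416, -0.889, 0.193], [0.906, -0.424, -0.002]] q [ 0.023  0.738 -0.363  1.832  1.415  1.439 -0.972]
[-0.0118552   0.10021021  0.21940858]
row 0.27 0.54 -0.02 0.0 0.1 -0.1 | dist mm 6 deg 0
row 0.69 1.45 -0.02 0.0 0.1 -0.1 | dist mm 16 deg 0
```

Gate is being pushed (≈4.6 N along +y, as expected). Continue in.

Emit:
{"method": "jog_arm", "body": {"increments": "0.3 0.5 0 0 0 0; 0.5 1 0 0 0 0; 0.7 1.5 0 0 0 0; 0.7 1.5 0 0 0 0"}}

```text
clock: 16.58
position: [0.6613, -0.2054, 0.1105]
ee_rot: [0.703, -0.086, 0.671, -0.222]
force: [0.5, 4.1, -5.9]
grip_width: 0.0567
```

Run:
```python
from h import *
st(); print(eyeL())
for z in(.21,.201,.199): toL(.003,.0998,z)
im,d,P,C=loop("scene","pics/scene5.png")
l=np.stack([(P-O)@EX,(P-O)@EY,P[...,2]],-1); k=hue(im,-8,8,120,50)&(abs(l[...,0])<.05)&(abs(l[...,1]-.1)<.05); Q=l[k]; T=Q[Q[:,2]>np.percentile(Q[:,2],98)-.008]; print(len(T),np.percentile(T,[2,50,98],axis=0).round(4).tolist())
```

```text
t 16.575 p [ 0.6613 -0.2054  0.1105] q [ 0.7025 -0.0861  0.6707 -0.2219] F [ 0.5  4.1 -5.9] w 0.0567
[[0.086, 0.177, 0.981], [-0.419, -0.887, 0.196], [0.904, -0.427, -0.002]] q [ 0.042  0.737 -0.354  1.831  1.431  1.416 -0.962]
[0.00365428 0.10107695 0.21806193]
row -0.73 0.33 -0.11 -0.1 0.2 -0.3 | dist mm 8 deg 0
row -1.54 0.72 -0.11 -0.1 0.2 -0.3 | dist mm 17 deg 0
row -1.72 0.8 -0.11 -0.1 0.2 -0.3 | dist mm 19 deg 0
29 [[-0.0011, 0.0956, 0.2181], [0.004, 0.1089, 0.2213], [0.0079, 0.1177, 0.228]]
```

Emit:
{"method": "jog_arm", "body": {"increments": "-0.4 0.2 -0.1 0 0 0; -0.8 0.35 -0.1 -0.1 0.2 -0.3; -1.2 0.55 -0.1 -0.1 0.2 -0.3; -1.5 0.7 -0.1 -0.1 0.2 -0.3; -1.5 0.7 -0.1 -0.1 0.2 -0.3"}}

```text
clock: 17.25
position: [0.6605, -0.2077, 0.0973]
ee_rot: [0.701, -0.084, 0.674, -0.216]
force: [-2.1, 0.9, 5.8]
grip_width: 0.057
```

Run:
```python
from h import *
st(); print(eyeL())
im,d,P,C=loop("scene","pics/scene6.png")
l=np.stack([(P-O)@EX,(P-O)@EY,P[...,2]],-1); k=hue(im,-8,8,120,50)&(abs(l[...,0])<.05)&(abs(l[...,1]-.1)<.05); Q=l[k]; T=Q[Q[:,2]>np.percentile(Q[:,2],98)-.008]; print(len(T),np.percentile(T,[2,50,98],axis=0).round(4).tolist())
c=proj("scene",[.65,-.18,.2]).astype(int)
cv2.imwrite("pics/s6.png",cv2.resize(im[c[1]-45:c[1]+55,c[0]-60:c[0]+60],None,fx=5,fy=5,interpolation=cv2.INTER_CUBIC))
```

```text
t 17.25 p [ 0.6605 -0.2077  0.0973] q [ 0.7012 -0.0838  0.6743 -0.2159] F [-2.1  0.9  5.8] w 0.057
[[0.077, 0.174, 0.982], [-0.409, -0.893, 0.19], [0.909, -0.416, 0.003]] q [ 0.037  0.765 -0.346  1.83   1.446  1.423 -0.996]
[0.00439002 0.09943173 0.20463438]
39 [[-0.0002, 0.0889, 0.2022], [0.0052, 0.1053, 0.2076], [0.0091, 0.1159, 0.2107]]
```

View pics/s6.png

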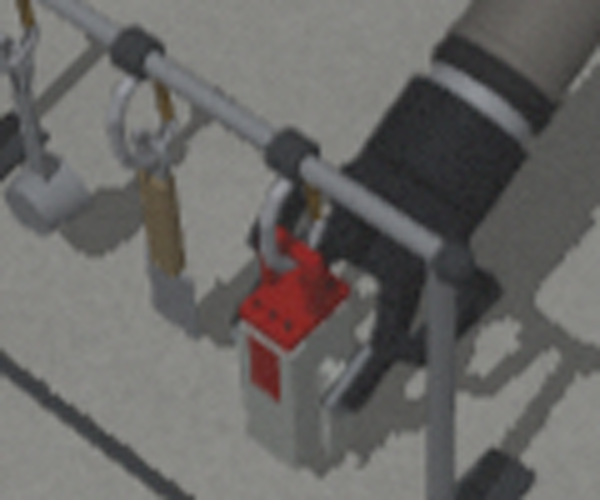

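Emit:
{"method": "jog_arm", "body": {"increments": "-0.1 -0.2 0 0 0 0; -0.17 -0.36 0 0 0 0; -0.3 -0.3 0 0 0 0; -0.4 -0.25 0 0 0 0"}}

```text
clock: 17.8
position: [0.6598, -0.2039, 0.0951]
ee_rot: [0.701, -0.083, 0.674, -0.215]
force: [-1.2, 0.8, 1.6]
grip_width: 0.0568
```

Run:
```python
from h import *
st(); print(eyeL())
im,d,P,C=loop("scene","pics/scene7.png")
l=np.stack([(P-O)@EX,(P-O)@EY,P[...,2]],-1); k=hue(im,-8,8,120,50)&(abs(l[...,0])<.05)&(abs(l[...,1]-.1)<.05); Q=l[k]; T=Q[Q[:,2]>np.percentile(Q[:,2],98)-.008]; print(len(T),np.percentile(T,[2,50,98],axis=0).round(4).tolist())
br=hue(im,12,30,110,50)&(abs(l[...,0])<.04)&(abs(l[...,1]-.1)<.02)&(l[...,2]>.2); print("gate",br.sum(),np.percentile(l[br],[5,50,95],axis=0).round(4).tolist())
```

```text
t 17.8 p [ 0.6598 -0.2039  0.0951] q [ 0.7012 -0.0833  0.6745 -0.2155] F [-1.2  0.8  1.6] w 0.0568
[[0.076, 0.174, 0.982], [-0.408, -0.893, 0.19], [0.91, -0.415, 0.003]] q [ 0.031  0.769 -0.346  1.83   1.444  1.427 -1.002]
[0.0004417  0.09946725 0.20241078]
40 [[-0.0038, 0.0862, 0.2026], [0.0017, 0.1025, 0.2061], [0.0054, 0.1168, 0.2098]]
gate 6 [[-0.0121, 0.1006, 0.2157], [-0.0107, 0.1017, 0.2242], [-0.0089, 0.1027, 0.2331]]
```

Emit:
{"method": "jog_arm", "body": {"increments": "-0.1 0.05 0 0 0 0; -0.1 0.05 0 0 0 0"}}

```text
clock: 18.1
position: [0.66, -0.2043, 0.095]
ee_rot: [0.701, -0.083, 0.675, -0.215]
force: [-0.9, 1.2, 3.3]
grip_width: 0.0568
```

Emit:
{"method": "jog_arm", "body": {"increments": "0 0 0 0 0 0; 0 0 0 0 0 0; 0 0 0 0 0 0; 0 0 0 0 0 0; 0 0 0 0 0 0", "claw": 0}}

```text
clock: 18.73
position: [0.6599, -0.2043, 0.0949]
ee_rot: [0.701, -0.083, 0.675, -0.215]
force: [0.0, 0.4, -0.6]
grip_width: 0.0857
```

Run:
```python
from h import *
st()
im,d,P,C=loop("scene","pics/scene8.png")
l=np.stack([(P-O)@EX,(P-O)@EY,P[...,2]],-1); k=hue(im,-8,8,120,50)&(abs(l[...,0])<.05)&(abs(l[...,1]-.1)<.05); Q=l[k]; T=Q[Q[:,2]>np.percentile(Q[:,2],98)-.008]; print(len(T),np.percentile(T,[2,50,98],axis=0).round(4).tolist())
```

```text
t 18.725 p [ 0.6599 -0.2043  0.0949] q [ 0.701  -0.0829  0.675  -0.2147] F [ 0.   0.4 -0.6] w 0.0857
[[0.075, 0.174, 0.982], [-0.406, -0.894, 0.189], [0.911, -0.413, 0.003]] q [ 0.03   0.771 -0.345  1.83   1.445  1.428 -1.004]
43 [[-0.003, 0.0876, 0.2006], [0.0013, 0.1023, 0.2057], [0.0048, 0.1161, 0.2091]]
```

Emit:
{"method": "jog_arm", "body": {"increments": "-0.8 -1.8 0 0 0 0; -1.7 -3.6 0 0 0 0; -2.9 -6.4 0 0 0 0; -4.2 -9.1 0 0 0 0; -4.6 -10 0 0 0 0"}}

```text
clock: 19.4
position: [0.6394, -0.0916, 0.0937]
ee_rot: [0.701, -0.082, 0.674, -0.217]
force: [-0.4, 0.1, -0.8]
grip_width: 0.0855
```

Emit:
{"method": "jog_arm", "body": {"increments": "1 -2 0 0 0 0; 2 -3 0 0 0 0; 2 -3 0 0 0 0; 2 -3 0 0 0 0; 2 -3 0 0 0 0"}}

```text
clock: 20.02
position: [0.6353, -0.0741, 0.1241]
ee_rot: [0.701, -0.082, 0.674, -0.217]
force: [-0.1, 0.6, 0.4]
grip_width: 0.0854
```

Run:
```python
from h import *
st()
im,d,P,C=loop("scene","pics/scene9.png")
l=np.stack([(P-O)@EX,(P-O)@EY,P[...,2]],-1); k=hue(im,-8,8,120,50)&(abs(l[...,0])<.05)&(abs(l[...,1]-.1)<.05); Q=l[k]; T=Q[Q[:,2]>np.percentile(Q[:,2],98)-.008]; print(len(T),np.percentile(T,[2,50,98],axis=0).round(4).tolist())
c,_=proj("scene",[.65,-.18,.17]).astype(int),0
A=cv2.resize(im[c[1]-45:c[1]+55,c[0]-40:c[0]+45],None,fx=4,fy=4,interpolation=cv2.INTER_CUBIC)
wi,d2,P,C=loop("wrist","pics/w9.png"); l=np.stack([(P-O)@EX,(P-O)@EY,P[...,2]],-1)
br=hue(wi,12,30,110,50)&(abs(l[...,0])<.04)&(abs(l[...,1]-.1)<.02)&(l[...,2]>.2); print("gate",br.sum(),np.percentile(l[br],[5,50,95],axis=0).round(4).tolist() if br.any() else "")
k=hue(wi,-8,8,120,50)&(abs(l[...,0])<.06)&(abs(l[...,1]-.1)<.05); Q=l[k]; print(k.sum(),np.percentile(Q,[2,50,98],axis=0).round(4).tolist())
B=cv2.resize(wi[::-1,::-1],(640,400)); B=B[:,120:520]
cv2.imwrite("pics/f9.png",np.hstack([A,B]))
ti,d3,P,C=loop("top"); a=cv2.imread("pics/top0.png")
for nm,(lo,hi) in dict(green=(45,85),yellow=(18,34),blue=(100,125)).items():
    for i,dd in((a,np.load("top0.npy")),(ti,d3)):
        Q=cloud("top",dd)[hue(i,lo,hi)]; Q=Q[(abs(Q[:,0]-.6)<.08)&(Q[:,1]>.15)&(Q[:,1]<.4)]; print(nm,len(Q),Q.mean(0).round(4))
```

```text
t 20.025 p [ 0.6353 -0.0741  0.1241] q [ 0.7014 -0.0822  0.6741 -0.2165] F [-0.1  0.6  0.4] w 0.0854
[[0.078, 0.177, 0.981], [-0.407, -0.893, 0.193], [0.91, -0.415, 0.003]] q [-0.124  0.747 -0.43   1.804  1.295  1.588 -1.027]
40 [[-0.0033, 0.0874, 0.2009], [0.002, 0.1022, 0.2057], [0.0049, 0.1162, 0.2092]]
gate 0 
3826 [[-0.0249, 0.0832, 0.101], [-0.023, 0.1001, 0.1514], [-0.0026, 0.1173, 0.2022]]
green 99 [0.5889 0.3011 0.1378]
green 62 [0.5903 0.3057 0.1444]
yellow 120 [0.6093 0.2047 0.1377]
yellow 0 [nan nan nan]
blue 134 [0.5799 0.3483 0.1364]
blue 134 [0.5798 0.3483 0.1365]<stdin>:15: RuntimeWarning: Mean of empty slice.
  ret = um.true_divide(
```

View pics/f9.png

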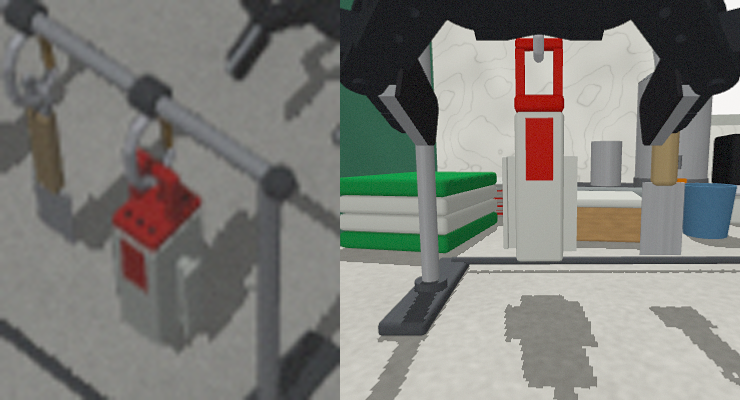

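Run:
```python
from h import *
im,d,P,C=loop("scene","pics/scene10.png"); a=cv2.imread("pics/scene0.png"); d0=np.load("scene0.npy")
for nm,(lo,hi) in dict(yellow=(18,34),blue=(100,125),green=(45,85)).items():
    for i,dd in((a,d0),(im,d)):
        Q=cloud("scene",dd)[hue(i,lo,hi)]; Q=Q[(abs(Q[:,0]-.6)<.08)&(Q[:,1]>.15)&(Q[:,1]<.4)&(Q[:,2]>.14)&(Q[:,2]<.19)]; print(nm,len(Q),np.median(Q,0).round(4))
def L(P): return np.stack([(P-O)@EX,(P-O)@EY,P[...,2]],-1)
for y in (0,.1):   # gate angle compare: untouched middle hook vs ours
  for i,dd in((a,d0),(im,d)):
    l=L(cloud("scene",dd)); br=hue(i,10,32,80,40)&(abs(l[...,0])<.04)&(abs(l[...,1]-y)<.02)&(l[...,2]>.205)&(l[...,2]<.25); q=l[br]; print("gate",y,len(q),np.percentile(q,[5,50,95],axis=0).round(4).tolist())
diff=cv2.absdiff(im,a).max(2)>40; c=cv2.cvtColor(im,cv2.COLOR_BGR2GRAY)
cv2.imwrite("pics/fin.png",im)
row([.5,.0,.33],Rt(11.1,65))
```

```text
yellow 64 [0.6159 0.1977 0.1591]
yellow 73 [0.6158 0.2014 0.1611]
blue 38 [0.5866 0.3481 0.1665]
blue 39 [0.5862 0.3467 0.1643]
green 7 [0.5964 0.2968 0.1751]
green 0 [nan nan nan]
gate 0 9 [[-0.0126, 0.0005, 0.2161], [-0.011, 0.0009, 0.2269], [-0.0097, 0.0022, 0.234]]
gate 0 11 [[-0.0125, 0.0002, 0.2154], [-0.0103, 0.0012, 0.2267], [-0.0091, 0.0023, 0.238]]
gate 0.1 9 [[-0.0131, 0.0992, 0.2167], [-0.0117, 0.1008, 0.2248], [-0.0104, 0.1031, 0.2328]]
gate 0.1 11 [[-0.0143, 0.0991, 0.2164], [-0.0112, 0.1011, 0.2253], [-0.0096, 0.1029, 0.2361]]
row 14.69 -17.49 -11.81 -0.1 -0.1 0.5 | dist mm 257 deg 1
  return _methods._mean(a, axis=axis, dtype=dtype,
  ret = um.true_divide(
```

View pics/fin.png

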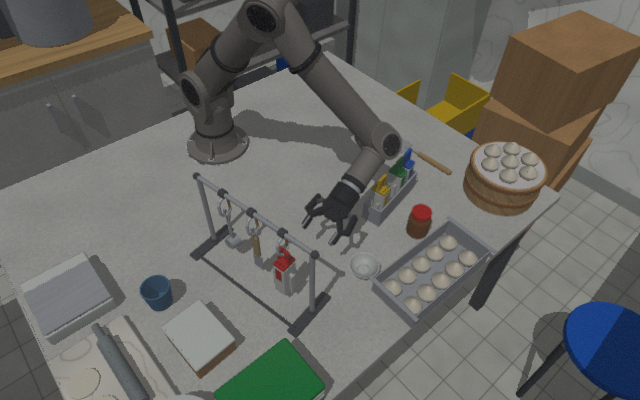

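Emit:
{"method": "jog_arm", "body": {"increments": "3 -1.4 0 0 0 0; 6.5 -3 0 0 0 0; 10 -4.5 0 0 0 0; 13 -6 0 0 0 0; 13 -6 0 0 0 0"}}

```text
clock: 20.85
position: [0.6357, -0.0723, 0.2701]
ee_rot: [0.699, -0.082, 0.676, -0.218]
force: [0.7, -0.1, -0.7]
grip_width: 0.0853
```

Run:
```python
from h import *
o=st(); row([.48,.1,.33],Rt(11.1,30),o)
```

```text
t 20.85 p [ 0.6357 -0.0723  0.2701] q [ 0.6993 -0.0819  0.6759 -0.2176] F [ 0.7 -0.1 -0.7] w 0.0853
[[0.073, 0.18, 0.981], [-0.409, -0.892, 0.194], [0.91, -0.415, 0.008]] q [-0.098  0.536 -0.466  1.754  1.231  1.659 -0.796]
row -2.73 -20.65 -11.89 -0.4 -0.3 35.5 | dist mm 240 deg 35
```

Emit:
{"method": "jog_arm", "body": {"increments": "1 -1 -4 0 0 0; 2 -2 -8 0 0 0; 3 -3 -12 0 0 0; 3 -3 -15 0 0 0; 3 -3 -15 0 0 0"}}

```text
clock: 21.48
position: [0.4837, -0.0875, 0.3082]
ee_rot: [0.7, -0.081, 0.675, -0.217]
force: [1.1, -0.3, 0.2]
grip_width: 0.0854
```

Run:
```python
from h import *
o=st(); a=cv2.imread("pics/scene0.png"); d0=np.load("scene0.npy"); b=cv2.imread("pics/top0.png"); t0=np.load("top0.npy")
for n,i0,dd0 in(("scene",a,d0),("top",b,t0)):
    im,d,P,C=loop(n,f"pics/{n}11.png")
    for nm,(lo,hi) in dict(yellow=(18,34),blue=(100,125),green=(45,85)).items():
        r=[]
        for i,dd in((i0,dd0),(im,d)):
            Q=cloud(n,dd)[hue(i,lo,hi)]; Q=Q[(abs(Q[:,0]-.6)<.08)&(Q[:,1]>.15)&(Q[:,1]<.4)&(Q[:,2]>.11)&(Q[:,2]<.19)]; r+=[len(Q),np.median(Q,0).round(4) if len(Q) else None]
        print(n,nm,*r)
    l=np.stack([(P-O)@EX,(P-O)@EY,P[...,2]],-1); k=hue(im,-8,8,120,50)&(abs(l[...,0])<.05)&(abs(l[...,1]-.1)<.05); Q=l[k]
    if len(Q): T=Q[Q[:,2]>np.percentile(Q[:,2],98)-.008]; print(n,"bar",len(T),np.median(T,0).round(4),T[:,2].max())
    R=lambda i: np.argwhere(hue(i,-8,8)&(np.arange(640)[None]>(405 if n=="scene" else 245))&(np.arange(400)[:,None]>100)&(np.arange(400)[:,None]<(240 if n=="scene" else 178))).mean(0)
    print(n,"jar cap px",R(i0),R(im))
```

```text
t 21.475 p [ 0.4837 -0.0875  0.3082] q [ 0.7001 -0.0813  0.6753 -0.2172] F [ 1.1 -0.3  0.2] w 0.0854
[[0.075, 0.179, 0.981], [-0.407, -0.892, 0.194], [0.91, -0.414, 0.006]] q [-0.085  0.257 -0.538  2.064  1.085  1.647 -0.856]
scene yellow 188 [0.6182 0.1986 0.1327] 183 [0.6184 0.1974 0.132 ]
scene blue 104 [0.5909 0.3459 0.1323] 113 [0.5905 0.3458 0.1329]
scene green 34 [0.6057 0.3004 0.1313] 48 [0.6011 0.2971 0.1312]
scene bar 38 [0.0019 0.1029 0.2064] 0.20934672758365533
scene jar cap px [212.97909408 421.12543554] [213.0887372 421.0443686]
top yellow 111 [0.611  0.2045 0.131 ] 112 [0.6122 0.2054 0.131 ]
top blue 124 [0.5821 0.3484 0.1304] 124 [0.5822 0.3491 0.1304]
top green 94 [0.5914 0.3017 0.1297] 95 [0.5912 0.3011 0.1311]
top bar 15 [0.0004 0.0921 0.2039] 0.2509051203296928
top jar cap px [162.48971193 300.51028807] [162.82868526 303.28286853]
```

Run:
```python
from h import *
print(env.finish_job()); st()
```

```text
the job is handed in; nothing more can be done
None
the job is handed in; nothing more can be done
```

The chilli canister hangs in the empty hook at the far end of the rail, and I handed the job in at about 21.7 s of the 67 s allowed. finish_job gave no verdict.

I drew the canister straight up by its loop, stood it on the worktop and let go. I then took it by its body over the tracks. Its loop went in past the sprung gate (about 5 N), and I lowered it into the bowl, opened the fingers and drew the arm clear.

**Last checks that agreed:**
- **Loop bar:** in the scene camera the bar is about 2 mm from the seat along the rail's x and its top is at about 0.206 m (0.204 m expected). It held still after release.
- **Gate:** its face is back where it was before, to about 1 mm, and lines up with the untouched middle hook's gate.
- **Robot:** the gripper is open, the tool is about 0.17 m from the canister, and the forces read near zero.
- **Other canisters:** yellow and blue are within about 1–2 mm of their starting places in both cameras, and green is too in the top view.
- **Jar:** its cap has not moved in the scene camera.

**Checks that disagreed or were weak:**
- **Green canister:** its position in the scene camera differed by about 5 mm. It was partly hidden there and few pixels were usable.
- **Jar, top view:** the red patch I used for the jar cap shifted by about 3 px. I think the mask also caught red from the chilli canister, now on the hook, but I did not confirm that.
- **Top-view bar reading:** it was about 8 mm off sideways, from only 15 pixels partly hidden by the rail.
- **Dish, cup, takeaway box and loose spatula:** I checked these only by eye, in a scene picture taken before the last two arm moves. They looked unmoved.

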